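# Reset the tripped breaker in the coffee-corner power box

### The arm

A 6-joint arm with a two-finger parallel gripper is mounted at the origin on the work surface. World frame = base frame: x ahead of the robot, y to its left, z up, the work surface at z = 0. Lengths are in m, angles in rad, forces in N, time in s.
With the tool pointing down it reaches from about 0.425 to 0.95 m from the base axis. Payload 3.5 kg.
Tool frame: the origin (TCP) lies between the finger pads; the fingertips stand 25 mm ahead of it and the grasp point (between the pads) lies 6 mm ahead of it (ctrl.finger_overhang is the distance from the TCP to the fingertips, in m); x points along the fingers, y is the direction in which the jaws open and shut, and the axes are right-handed (so a half turn about x gives the same grasp; the last joint's range is limited). The gripper opens to 85 mm and grips with 20 to 120 N. Pads are 22 mm wide; open, the fingers measure 114 mm over their backs; the gripper's body (76 mm by 85 mm) begins 54 mm behind the grasp point. The pads swing forward as they close: fully open they stand 13 mm farther back than shut.
Start: joints at [-1.315, 0.286, 1.577, -0, 1.279, -0.15], TCP at [0.266, -0.62, 0.256] pointing down, gripper open.
Joint ranges: [-2.77, 2.77], [-0.9, 2.22], [0.21, 2.48], [-1.53, 4.67], [0.24, 2.81], [-2.84, 2.84]. Speed limits (rad/s): [2.79, 2.79, 3.14, 3.14, 3.14, 3.14].

### API

Orientations are given as a unit quaternion [x, y, z, w].
In Python, from plant import ctrl gives the robot as it stands.
- The arm moves only by the tool play_rows, never from a script. Its argument "targets" is a list of rows, each an object with "delta_pos": the shift along the world's x, y, z normalised to -1 to 1, where 1 is 1000 mm, a list of three; "delta_rot": the turn, a rotation vector about the world's x, y, z normalised to -1 to 1, where 1 is pi rad, a list of three; "claw": the finger opening in mm, from 0 to 85.4. In form: [{"delta_pos": [tx, ty, tz], "delta_rot": [wx, wy, wz], "claw": claw}, ...]. A call has 1 to 20 rows; each row is the pose to reach, as a shift and turn from the pose measured when the call began, turning the shorter way round; what a row does not reach only later rows make up. A row lasts 1/12 s, in which the tool goes at most 41.7 mm and 7.16 degrees, less where a joint would pass 70% of its speed; a pose out of reach is approached as far as the arm can. A call with a number of a shift or a turn outside -1 to 1 is refused whole. A call with a gripper value outside its range is refused whole. The fingers move at their own pace and stop on an object; "newtons" is the grip in N (left out, the last holds). Time passes only in rows, so rows that repeat a pose let the fingers close. It gives the time, the measured TCP pose, the force and the opening at its end, in the units of the state.
- ctrl.get_state(): the state, without advancing time (a new reading comes with each control period).
- ctrl.read_camera(name): name is "side" or "top" or "wrist"; returns the picture (420x560x3 uint8, blue, green, red); there is no depth.
- ctrl.calibration(name): a dict with "fx", "fy", "cx", "cy" (pixels), "camera_from_world" (4x4, takes a point from world to camera coordinates). Camera axes: x right, y down, z forward; pixel columns grow to the right and rows downward; lengths in m; the calibration is good to about 2 mm. A picture is of the moment at which its call begins: read the wrist's pose just before it. calibration takes no time and is no camera call; for the wrist camera it gives the pose at the moment of the call.
- ctrl.sign_off(): hands the job in, once; it reports no verdict.
The state is a dict: "time": time; "qpos": joint angles; "dq": joint speeds; "joint_efforts": joint torques, N m; "eef_pos": TCP position; "tcp_rot": TCP orientation; "contact_force": force on the tool from outside, world axes, zero at the start; "wrist_torque": the same for the moment, N m; "opening": opening from 0.0 (shut) to 1.0 (fully open).
Only numpy, scipy, OpenCV 4.12 (cv2) and the standard library are available. Lean on these libraries where they do the work, as an engineer would, in place of code of your own. Each camera call takes 0.05 s, during which the arm holds its last target. There are 200 camera calls.

### The job

The coffee maker has no power: on the power box, squeeze the red snap tab to free the yellow breaker cover, lift it off tab side first and lay it right way up on the desk. Push the tripped breaker's toggle back on, with all the others left on. Then pick the cover up again by the rib on its top, so that the tab is free, hook its tongues in and press it home until the tab clicks; leave the mug, the tin and the tumbler alone.

Things in the scene. Friction and masses are not known exactly. Their poses are not given: they have to be found in the camera images.
- power_box: portable power box, black with a light grey top plate, 150 (x) x 260 (y) x 95 (z) mm, heavy and fixed to the desk. Origin: centre of its underside, on the desk. Its breaker bay lies on its top at y = +45 mm; two blue flapped sockets, 12 mm high, lie at y = -82 mm. The desk beyond its +y end is clear for at least 180 mm.
- bay (a point): point on the power box's top plate (95 mm above the desk) at the centre of the breaker bay; axes as the box's, z up. With the cover home its underside lies on this plane, 20 mm below cover_mid, and its centre and axes agree with this point's. White breaker noses (x -20.5 to +20.5, y -45 to +45 mm) stand 8 mm high here and carry a row of toggles.
- tab_keeper (a point): upper inner edge (middle) of the black keeper that holds the snap tab, fixed on the box: bay x +30.8 to +38, y -25 to +25 mm, 12.2 mm high above the bay's plane. It is a lip, underside 9.2 mm up, over a pocket open towards -x; the tab's hook sits in the pocket.
- tongue_keepers (a point): upper inner edge, half-way between the two black keepers of the cover's tongues, fixed on the box: bay x -31 to -38, at y = -36 and +36 mm, each 26 mm wide, 10 mm high above the bay's plane. Each is a lip, underside 7 mm up, over a pocket open towards +x.
- cover_mid (a point): centre of the yellow cover's shell, 20 mm above its underside. Shell 60 (x) x 116 (y) x 40 (z) mm, open below, walls 3 mm, about 0.12 kg; dark windows in its top. Axes: +x towards the red snap tab, z up. To take it off: with the tab squeezed, raise the tab side by about 0.25 rad, turning about the tongues, then draw it about 5 mm towards its +x, and up; straight up it is held by the tongues.
- cover_tongues (a point): half-way between the tips of the two tongues that stick out 3.5 mm from the cover's -x wall at y = -36 and +36 mm (16 mm wide, 3 mm thick, underside 1.5 mm above the cover's). To refit: tab side up by about 0.25 rad, lower the tongues to just above the bay's plane, slide them 4 mm towards -x under their lips, then press the tab side down until its hook snaps under (about 5 N).
- cover_rib (a point): centre of the rib on the cover's top, 47 mm above the cover's underside, 27 mm above cover_mid; the rib is 12 mm thick along the cover's x
- tab_ridge (a point): outermost point of the horizontal finger ridge on the red snap tab in the cover's +x wall, 23 mm above the cover's underside, ridge 28 mm wide (y), 6 mm high, standing 4 mm out from the wall: across ridge and opposite wall the cover measures 64 mm, 62 mm squeezed. The tab is 36 mm wide, hinged at its top edge; its hook, 3.4 mm proud, is 8 mm above the cover's underside.
- snap_tab (a joint): angle of the snap tab, 0 = sprung out, grows as it is pressed inward, stop at 0.165 rad; the hook is free of its keeper from about 0.12 rad. The ridge takes about 10 N to reach the stop; a squeeze of 20 to 30 N on ridge and opposite wall holds it pressed and grips the cover.
- breaker_a (a joint): toggle angle of the tripped breaker: 0 = off, leaning to the box's -x; 1.2 = fully on, leaning to the box's +x; on counts from 1.0. It starts near 0 and stays where it is left; about 3 N at its tip. Pushing its neighbours further towards +x does no harm.
- breaker_b (a joint): toggle angle of a breaker that is on at the start, as breaker_a
- breaker_c (a joint): toggle angle of another breaker that is on at the start, as breaker_a
- breaker_a_tip (a point): tip of the tripped breaker's black toggle, 13 mm wide (y), 6 mm thick, 18 mm from its pivot; the pivot (along the box's y) lies 7 mm above the bay's plane at the bay's x = -1 mm, so the tip is about 22 to 25 mm above the plane. The three toggles stand 18 mm apart along y in any order; a wider blue toggle at the +y end is fixed and always on.
- breaker_b_tip (a point): tip of the toggle of breaker_b
- breaker_c_tip (a point): tip of the toggle of breaker_c
- mug_mid (a point): centre of a white mug, 80 mm across, 95 mm high; leave alone
- tin_mid (a point): centre of a red coffee tin with black lid, 100 mm across, 124 mm high; leave alone
- tumbler_mid (a point): centre of a steel tumbler with black lid, 80 mm across, 162 mm high; leave alone
Things that resemble listed ones, but are neither listed nor needed, are in the scene too. What is meant by the part that bears cover_mid is not blue or purple, and is the smaller of those in its own colour.

How it is judged:
On the way, in this order (a step that is already met when the one before it is completed fails the run):
1. the snap tab is pressed in while its side of the cover is raised off its keeper (value of joint snap_tab above 0.08 rad and z of tab_ridge in the frame of bay above 0.03 m), for 0.05 s.
2. the cover lies right way up on the desk (within 0.1 rad), released (height (world z) of cover_mid below 0.025 m and angle between cover_mid's own z axis and vertical below 0.1 rad and contact force between the fingers and cover below 0.1 N and linear speed of cover below 0.02 m/s), for 0.3 s.
3. the tripped breaker's toggle is on (1.0 rad or more), the cover still lying on the desk (value of joint each of breaker_a, breaker_b, breaker_c above 1 rad and height (world z) of cover_mid below 0.025 m), for 0.2 s.
4. the cover is held off the desk again by its rib, with the tab sprung out (height (world z) of cover_mid above 0.06 m and value of joint snap_tab below 0.04 rad and contact force between the fingers and cover above 1 N), for 0.3 s.
At the end, for the whole second after the job is handed in: the cover is home on the breaker bay, the tab on its keeper's side: centre within 3 mm in x and 4 mm in y of the bay's centre, seated within 2 mm, level within 0.05 rad, the snap tab sprung out (below 0.05 rad), at rest and released; all three breakers on (1.0 rad or more) (x of cover_mid in the frame of bay between -0.003 and 0.003 m and y of cover_mid in the frame of bay between -0.004 and 0.004 m and z of cover_mid in the frame of bay between 0.017 and 0.022 m and angle between the z axis of cover_mid and the z axis of bay, either way round below 0.05 rad and x of tab_ridge in the frame of bay above 0.028 m and value of joint snap_tab below 0.05 rad and value of joint each of breaker_a, breaker_b, breaker_c above 1 rad and contact force between the fingers and cover below 0.1 N and linear speed of cover below 0.02 m/s); the robot touches nothing.
It fails at once if the mug is knocked or shifted (more than 25 mm) (distance of mug_mid from where it was at the start of the episode above 0.025 m).
It fails at once if the tin is knocked or shifted (more than 25 mm) (distance of tin_mid from where it was at the start of the episode above 0.025 m).
It fails at once if the tumbler is knocked or shifted (more than 25 mm) (distance of tumbler_mid from where it was at the start of the episode above 0.025 m).
It fails at once if a breaker that was on is switched off (below 0.8 rad) (value of joint any of breaker_b, breaker_c below 0.8 rad).
It also fails if it takes over 72 s, if anything falls off the work surface, if the arm or the gripper's body presses on something with over 40 N, if the wrist force passes 120 N, or if a joint passes its speed limit or range.

## Working session

There is one attempt and no reset: what is moved stays moved. The work goes in short steps, Python scripts to look and compute and a tool call to move; the robot and the scene stay as the last step left them, time stands still between calls to the robot, and variables do not carry over. Pictures are saved under pics/ and viewed, about 8 in all and at most 12, crops included, and the job is handed in when it is done.

Besides the shell and the picture viewer there is one more tool, called after "Emit:" as a command line: name --argument value ..., lists and objects as JSON in quotes. play_rows: Moves the arm, as the interface text tells. Its arguments: {"type":"object","properties":{"targets":{"type":"array"},"newtons":{"type":"number"}},"required":["targets"]}

```bash
mkdir -p pics; ls; python3 - <<'E'
from plant import ctrl
import cv2,numpy as np
s=ctrl.get_state();print({k:np.round(v,4).tolist() for k,v in s.items()})
for n in("top","side"):
    im=ctrl.read_camera(n);cv2.imwrite(f"pics/{n}0.png",im)
    c=ctrl.calibration(n);print(n,c["fx"],c["fy"],c["cx"],c["cy"]);print(np.round(c["camera_from_world"],4).tolist())
E
```

```text
pics
{'time': 0.0, 'qpos': [-1.315, 0.2872, 1.5782, -0.0, 1.2786, -0.15], 'dq': [-0.0012, -0.0011, -0.0011, 0.0011, 0.0007, -0.0011], 'joint_efforts': [0.0009, -40.5981, -29.2626, -0.0001, 0.0058, 0.0], 'eef_pos': [0.2663, -0.6196, 0.2549], 'tcp_rot': [-0.6926, -0.1433, 0.6926, -0.1417], 'contact_force': [-0.439, -0.2317, 0.203], 'wrist_torque': [0.0166, 0.0016, 0.0044], 'opening': 1.0012}
top 430.3872937909471 430.3872937909471 280.38063716748195 207.5423290632677
[[0.0077, -0.9999, 0.0121, -0.0361], [-0.9978, -0.0084, -0.0652, 0.5942], [0.0653, -0.0116, -0.9978, 1.4349], [0.0, 0.0, 0.0, 1.0]]
side 399.7714063235814 399.7714063235814 275.84251116757997 212.1815126235367
[[-0.9455, -0.3252, -0.0146, 0.5201], [-0.1968, 0.607, -0.7699, 0.1995], [0.2593, -0.7251, -0.638, 1.0797], [0.0, 0.0, 0.0, 1.0]]
```

View pics/top0.png

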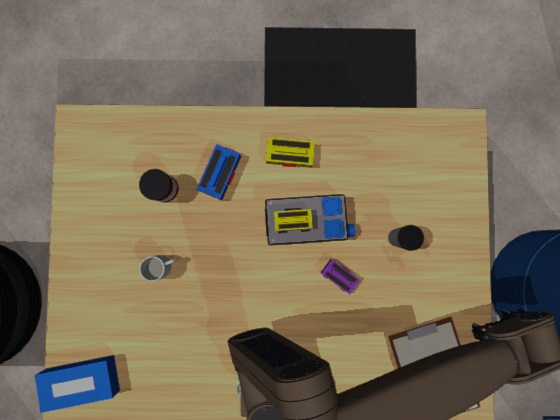

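View pics/side0.png

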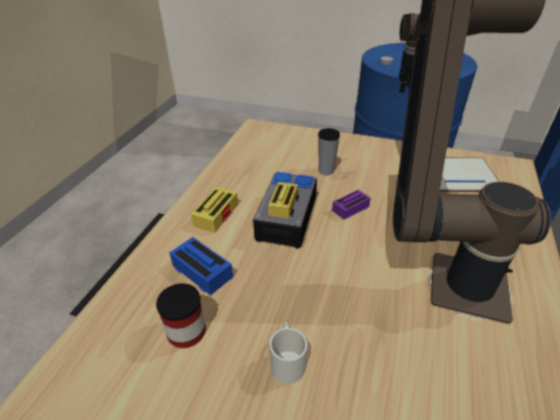

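The top view shows two yellow covers: the small one on the power box at (293,220), and a larger one on the desk at (291,152). There are also blue (220,172) and purple (341,276) look-alikes. The small one on the box fits: it is the smaller of the yellows and sits in the bay, with a red tab at (293,207). I'll measure it roughly, then confirm with a crop.

```bash
cat > h.py <<'E'
from plant import ctrl
import cv2,numpy as np
from scipy.spatial.transform import Rotation as R
def ray(c,uv):
    T=c["camera_from_world"];T=np.array(T);Rm=T[:3,:3]
    d=Rm.T@np.array([(uv[0]-c["cx"])/c["fx"],(uv[1]-c["cy"])/c["fy"],1]);o=-Rm.T@T[:3,3];return o,d
def onz(c,uv,z):
    o,d=ray(c,uv);return o+d*(z-o[2])/d[2]
def proj(c,p):
    T=np.array(c["camera_from_world"]);q=T[:3,:3]@np.asarray(p)+T[:3,3]
    return np.array([c["fx"]*q[0]/q[2]+c["cx"],c["fy"]*q[1]/q[2]+c["cy"]])
def st():
    s=ctrl.get_state();print("t",round(float(s["time"]),2),"p",np.round(s["eef_pos"],4),"q",np.round(s["tcp_rot"],4),"F",np.round(s["contact_force"],1),"open",round(float(s["opening"])*85.4,1),"J",np.round(s["qpos"],2));return s
def masks(im):
    h=cv2.cvtColor(im,cv2.COLOR_BGR2HSV)
    return {"yellow":cv2.inRange(h,(22,130,80),(34,255,255)),"red":cv2.inRange(h,(0,150,70),(8,255,255))|cv2.inRange(h,(172,150,70),(180,255,255))}
E
python3 - <<'E'
from h import *
im=cv2.imread("pics/top0.png");c=ctrl.calibration("top")
m=masks(im)
for k in m:
    n,l,s,cc=cv2.connectedComponentsWithStats(m[k])
    for i in range(1,n):
        if s[i][4]>12: print(k,s[i],cc[i].round(1))
# box top plate corners approx (px guess) at z .095
g=cv2.resize(im[185:255,255:365],None,fx=7,fy=7,interpolation=cv2.INTER_CUBIC);cv2.imwrite("pics/crop0.png",g)
E
```

```text
yellow [266 137  49  30 810] [289.9 151.4]
yellow [274 209  39  22 506] [293.1 219.7]
red [282 164  14   3  33] [288.9 164.8]
red [228 171   7  14  33] [231.1 177.7]
```

View pics/crop0.png

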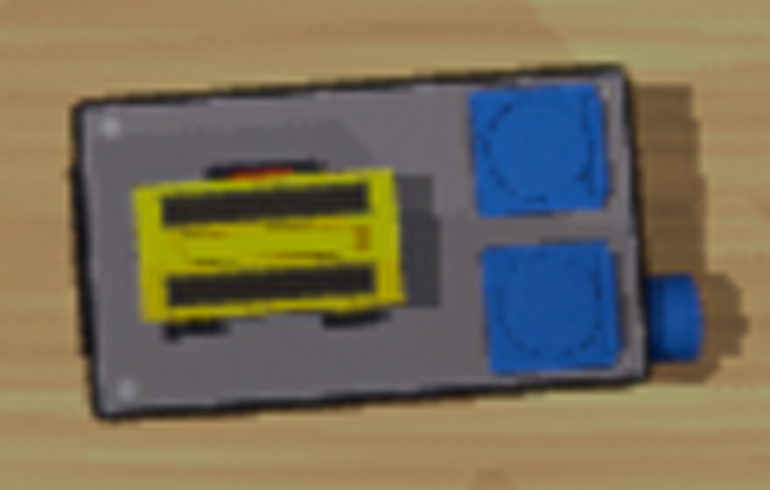

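The crop confirms it: the small yellow cover sits in the bay with its red tab between the keepers on the up (+x) side. Two black tongue keepers are below it and the sockets are to the right. Next I'll get the rough pose and the wrist-camera geometry.

```bash
python3 - <<'E'
from h import *
s=st();c=ctrl.calibration("top")
# box top corners from crop: px=255+x/7,185+y/7
for p in [(78,102),(622,66),(645,380),(97,418),(135,185),(392,170),(404,302),(145,320)]:
    uv=(255+p[0]/7,185+p[1]/7);print(p,onz(c,uv,.095).round(3),onz(c,uv,.135).round(3))
Rt=R.from_quat(s["tcp_rot"]).as_matrix();print(Rt.round(3))
w=ctrl.calibration("wrist");T=np.array(w["camera_from_world"]);o=-T[:3,:3].T@T[:3,3]
print("cam in tool",(Rt.T@(o-s["eef_pos"])).round(4));print((Rt.T@T[:3,:3].T).round(3),w["fx"],w["cx"],w["cy"],ctrl.finger_overhang)
for n,uv,z in [("bigyellow",(290,151),.04),("blue",(220,172),.04),("tin",(157,185),.124),("tumbler",(409,238),.16),("mug",(155,268),.09)]: print(n,onz(c,uv,z).round(3))
# desired rotation: tool x down, tool y along +-box x; yaw psi
for sgn in(1,-1):
    psi=.06;bx=np.array([np.cos(psi),np.sin(psi),0]);xd=np.array([0,0,-1.]);y=sgn*bx;z=np.cross(xd,y)
    Rd=np.stack([xd,y,z],1);print(sgn,R.from_matrix(Rd@Rt.T).as_rotvec()/np.pi)
E
```

```text
t 0.1 p [ 0.2664 -0.6196  0.2551] q [-0.6926 -0.1432  0.6926 -0.1417] F [ 0.1 -0.4  0. ] open 85.3 J [-1.31  0.29  1.58  0.    1.28 -0.15]
(78, 102) [0.615 0.015 0.095] [0.611 0.015 0.135]
(622, 66) [ 0.634 -0.234  0.095] [ 0.63  -0.228  0.135]
(645, 380) [ 0.49  -0.245  0.095] [ 0.49  -0.238  0.135]
(97, 418) [0.471 0.005 0.095] [0.471 0.005 0.135]
(135, 185) [ 0.577 -0.011  0.095] [ 0.575 -0.011  0.135]
(392, 170) [ 0.585 -0.129  0.095] [ 0.582 -0.125  0.135]
(404, 302) [ 0.524 -0.134  0.095] [ 0.524 -0.131  0.135]
(145, 320) [ 0.515 -0.016  0.095] [ 0.515 -0.016  0.135]
[[-0.001  0.395 -0.919]
 [ 0.002 -0.919 -0.395]
 [-1.    -0.002 -0.   ]]
cam in tool [-0.1172  0.0006 -0.0796]
[[-0.    -0.305  0.952]
 [ 1.     0.     0.   ]
 [-0.     0.952  0.305]] 370.6890356661844 280.8064481959393 205.07496207375883 0.025
bigyellow [ 0.784 -0.062  0.04 ]
blue [0.711 0.172 0.04 ]
tin [0.655 0.357 0.124]
tumbler [ 0.496 -0.423  0.16 ]
mug [0.394 0.366 0.09 ]
1 [-0.00047387 -0.00055052  0.38992552]
-1 [-6.05213286e-04  5.20944297e-04 -6.10074057e-01]
```

Emit:
play_rows --targets '[{"delta_pos": [0.02,0.03,0.03],"delta_rot": [0,0,0.03],"claw": 85},{"delta_pos": [0.283,0.55,0.075],"delta_rot": [0,0,0.395],"claw": 85},{"delta_pos": [0.283,0.55,0.075],"delta_rot": [0,0,0.395],"claw": 85},{"delta_pos": [0.283,0.55,0.075],"delta_rot": [0,0,0.395],"claw": 85},{"delta_pos": [0.283,0.55,0.075],"delta_rot": [0,0,0.395],"claw": 85},{"delta_pos": [0.283,0.55,0.075],"delta_rot": [0,0,0.395],"claw": 85},{"delta_pos": [0.283,0.55,0.075],"delta_rot": [0,0,0.395],"claw": 85},{"delta_pos": [0.283,0.55,0.075],"delta_rot": [0,0,0.395],"claw": 85},{"delta_pos": [0.283,0.55,0.075],"delta_rot": [0,0,0.395],"claw": 85},{"delta_pos": [0.283,0.55,0.075],"delta_rot": [0,0,0.395],"claw": 85},{"delta_pos": [0.283,0.55,0.075],"delta_rot": [0,0,0.395],"claw": 85},{"delta_pos": [0.283,0.55,0.075],"delta_rot": [0,0,0.395],"claw": 85},{"delta_pos": [0.283,0.55,0.075],"delta_rot": [0,0,0.395],"claw": 85},{"delta_pos": [0.283,0.55,0.075],"delta_rot": [0,0,0.395],"claw": 85},{"delta_pos": [0.283,0.55,0.075],"delta_rot": [0,0,0.395],"claw": 85},{"delta_pos": [0.283,0.55,0.075],"delta_rot": [0,0,0.395],"claw": 85},{"delta_pos": [0.283,0.55,0.075],"delta_rot": [0,0,0.395],"claw": 85},{"delta_pos": [0.283,0.55,0.075],"delta_rot": [0,0,0.395],"claw": 85}]'

```text
time: 1.6
eef_pos: [0.5491, -0.0696, 0.3294]
tcp_rot: [0.479, 0.52, -0.481, 0.518]
contact_force: [-0.3, -0.3, 0.4]
opening: 0.994
```

```bash
cat >> h.py <<'E'
def shot(name):
    c=ctrl.calibration("wrist");im=ctrl.read_camera("wrist");cv2.imwrite(f"pics/{name}.png",im)
    np.savez(f"pics/{name}.npz",**{k:np.array(v) for k,v in c.items()});return c,im
def load(name): return dict(np.load(f"pics/{name}.npz")),cv2.imread(f"pics/{name}.png")
E
python3 - <<'E'
from h import *
st();c,im=shot("w1")
E
```

```text
t 1.6 p [ 0.5491 -0.0696  0.3294] q [ 0.4795  0.5197 -0.4813  0.518 ] F [-0.3 -0.3  0.4] open 84.9 J [-0.31 -0.03  1.79 -0.    1.38 -0.39]
```

View pics/w1.png

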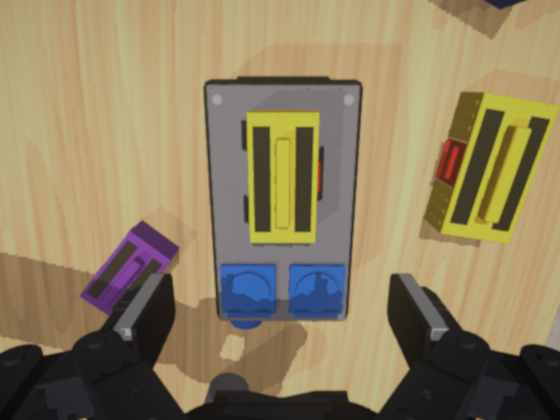

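The wrist view shows the cover at (283,177) with its red tab on the right (+x) at (320,177). The rib is at (283,184) and the tongue keepers are on the left at (246,134) and (246,208). I'll measure it from the contours.

```bash
cat > m.py <<'E'
from h import *
def quad(mask):
    cn=max(cv2.findContours(mask,cv2.RETR_EXTERNAL,cv2.CHAIN_APPROX_NONE)[0],key=cv2.contourArea);return cv2.convexHull(cn)[:,0,:].astype(float)
def rect(c,hull,z):
    P=np.array([onz(c,p,z)[:2] for p in hull])*1000
    (cx,cy),(a,b),ang=cv2.minAreaRect(P.astype(np.float32))
    # yaw of short side along x
    box=cv2.boxPoints(((cx,cy),(a,b),ang));e=[box[1]-box[0],box[2]-box[1]];s=min(e,key=np.linalg.norm)
    if s[0]<0:s=-s
    return np.round([cx,cy,np.arctan2(s[1],s[0])*1000,a,b],1)
E
python3 - <<'E'
from m import *
c,im=load("w1")
y=masks(im)["yellow"];y[:, 380:]=0
y=cv2.morphologyEx(y,cv2.MORPH_CLOSE,np.ones((15,15)))
h=quad(y);print("cover",rect(c,h,.135))
hsv=cv2.cvtColor(im,cv2.COLOR_BGR2HSV)
g=cv2.inRange(hsv,(0,0,60),(180,60,180));g[:,:195]=0;g[:,375:]=0;g[:70]=0;g[262:]=0
n,l,s,cc=cv2.connectedComponentsWithStats(g);i=1+s[1:,4].argmax();print(s[i])
# plate left/right/top edges at rows
for r in range(90,260,20):
    xs=np.where(l[r]==i)[0];print(r,xs.min(),xs.max(),[onz(c,(x,r),.095)[:2].round(4).tolist() for x in(xs.min(),xs.max()+1)])
for cl in(230,283,330):
    ys=np.where(l[:,cl]==i)[0];print(cl,ys.min(),onz(c,(cl,ys.min()),.095).round(4))
r=masks(im)["red"];r[:,360:]=0;ys,xs=np.where(r);print("red",xs.min(),xs.max(),ys.min(),ys.max(),onz(c,(xs.max(),ys.mean()),.118))
w=cv2.inRange(hsv,(0,0,140),(180,60,255))
for uv in((217,100),(349,100)): 
    sub=w[uv[1]-10:uv[1]+10,uv[0]-10:uv[0]+10];ys,xs=np.where(sub);print("screw",xs.mean()+uv[0]-10,ys.mean()+uv[1]-10)
E
```

```text
cover [551.4 -68.2  76.1  61.6 117. ]
[  205    83   156   179 16202]
90 205 360 [[0.4756, -0.0003], [0.6166, 0.0107]]
110 206 359 [[0.4768, -0.0178], [0.6182, -0.0068]]
130 208 358 [[0.479, -0.0359], [0.6198, -0.0249]]
150 209 356 [[0.4803, -0.0546], [0.6206, -0.0437]]
170 210 355 [[0.4816, -0.0739], [0.6223, -0.063]]
190 211 354 [[0.4829, -0.094], [0.6241, -0.0829]]
210 212 353 [[0.4844, -0.1147], [0.626, -0.1036]]
230 213 351 [[0.4858, -0.1361], [0.6269, -0.125]]
250 214 350 [[0.4873, -0.1583], [0.6289, -0.1472]]
230 83 [0.498  0.0075 0.095 ]
283 84 [0.5457 0.0104 0.095 ]
330 83 [0.5879 0.0145 0.095 ]
red 318 320 162 191 [ 0.5855311 -0.0670488  0.118    ]
screw 216.7904761904762 99.16190476190476
screw 348.67289719626166 99.3177570093458
```

Emit:
play_rows --targets '[{"delta_pos": [0.002,0.001,-0.04],"delta_rot": [0,0,0],"claw": 74},{"delta_pos": [0.002,0.001,-0.08],"delta_rot": [0,0,0],"claw": 74},{"delta_pos": [0.002,0.001,-0.115],"delta_rot": [0,0,0],"claw": 74},{"delta_pos": [0.002,0.001,-0.13],"delta_rot": [0,0,0],"claw": 74},{"delta_pos": [0.002,0.001,-0.13],"delta_rot": [0,0,0],"claw": 74},{"delta_pos": [0.002,0.001,-0.13],"delta_rot": [0,0,0],"claw": 74}]' --newtons 25

```text
time: 2.15
eef_pos: [0.55, -0.0707, 0.1986]
tcp_rot: [0.48, 0.52, -0.483, 0.516]
contact_force: [0.4, -0.6, 0.7]
opening: 0.868
```

```bash
python3 - <<'E'
from h import *
s=st();Rt=R.from_quat(s["tcp_rot"]).as_matrix();print(Rt.round(4))
c,im=shot("w2");T=c["camera_from_world"]
# mark predicted inner-edge fingertip points for X=12..25, both z edges
g=cv2.resize(im,None,fx=1.4,fy=1.4,interpolation=cv2.INTER_CUBIC)
for X in(12,16,20,25):
    for Y in(-37,37):
        for Z in(-11,11):
            p=s["eef_pos"]+Rt@np.array([X,Y,Z])/1000;u=proj(c,p);cv2.circle(g,tuple((u*1.4).astype(int)),2,{12:(255,255,0),16:(0,255,0),20:(0,0,255),25:(255,0,255)}[X],-1)
cv2.imwrite("pics/w2m.png",g)
E
```

```text
t 2.15 p [ 0.55   -0.0707  0.1986] q [ 0.4801  0.5195 -0.4827  0.5163] F [ 0.4 -0.6  0.7] open 74.1 J [-0.31  0.08  1.92 -0.    1.14 -0.38]
[[-5.800e-03  9.973e-01  7.290e-02]
 [ 4.000e-04  7.290e-02 -9.973e-01]
 [-1.000e+00 -5.800e-03 -8.000e-04]]
```

View pics/w2m.png

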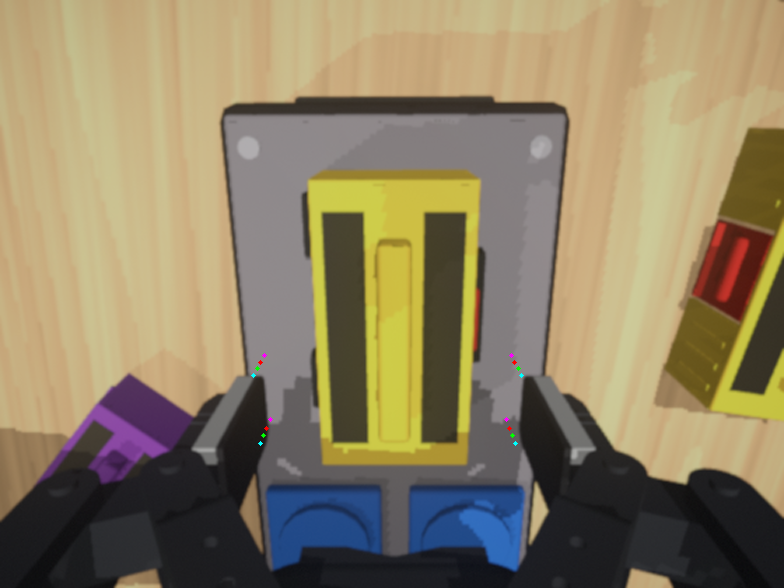

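```bash
python3 - <<'E'
from m import *
c,im=load("w2");y=masks(im)["yellow"];y[:,420:]=0
y=cv2.morphologyEx(y,cv2.MORPH_CLOSE,np.ones((25,25)))
ys,xs=np.where(y);print(xs.min(),xs.max(),ys.min(),ys.max())
h=quad(y)
# top-face corners by eye in 1.4x: compute from pixel list
P=[(308,181),(481,179),(468,443),(322,443)]
for p in P: print(p,onz(c,np.array(p)/1.4,.135).round(4))
print("mid",np.mean([onz(c,np.array(p)/1.4,.135) for p in P],0).round(4))
E
```

```text
219 342 122 331
(308, 181) [ 0.5177 -0.0145  0.135 ]
(481, 179) [ 0.5769 -0.0095  0.135 ]
(468, 443) [ 0.5847 -0.1143  0.135 ]
(322, 443) [ 0.5258 -0.1188  0.135 ]
mid [ 0.5513 -0.0643  0.135 ]
```

Emit:
play_rows --targets '[{"delta_pos": [0.003,0.0035,-0.03],"delta_rot": [0,0,0.001],"claw": 76},{"delta_pos": [0.003,0.0035,-0.055],"delta_rot": [0,0,0.001],"claw": 76},{"delta_pos": [0.003,0.0035,-0.069],"delta_rot": [0,0,0.001],"claw": 76},{"delta_pos": [0.003,0.0035,-0.069],"delta_rot": [0,0,0.001],"claw": 76},{"delta_pos": [0.003,0.0035,-0.069],"delta_rot": [0,0,0.001],"claw": 76}]'

```text
time: 2.62
eef_pos: [0.5551, -0.068, 0.1332]
tcp_rot: [0.48, 0.518, -0.481, 0.519]
contact_force: [-0.3, -0.2, 0.2]
opening: 0.889
```

Emit:
play_rows --targets '[{"delta_pos": [-0.0025,0,-0.004],"delta_rot": [0,0,0],"claw": 76},{"delta_pos": [-0.0025,0,-0.004],"delta_rot": [0,0,0],"claw": 76},{"delta_pos": [-0.0025,0,-0.004],"delta_rot": [0,0,0],"claw": 76}]'

```text
time: 2.87
eef_pos: [0.5535, -0.0684, 0.131]
tcp_rot: [0.481, 0.517, -0.481, 0.52]
contact_force: [0.3, 0.4, -0.6]
opening: 0.89
```

```bash
python3 - <<'E'
from h import *
s=st();print(R.from_quat(s["tcp_rot"]).as_matrix().round(4), s["dq"])
E
```

```text
t 2.87 p [ 0.5535 -0.0684  0.131 ] q [ 0.4808  0.5172 -0.4806  0.5199] F [ 0.3  0.4 -0.6] open 76.0 J [-0.3   0.17  1.96 -0.    1.01 -0.38]
[[ 0.003   0.9971  0.0756]
 [-0.0024  0.0756 -0.9971]
 [-1.      0.0029  0.0026]] [ 0.00298459  0.0053407   0.00510366  0.00061245 -0.0021689  -0.00030114]
```

Emit:
play_rows --targets '[{"delta_pos": [-0.001,0,-0.003],"delta_rot": [0,0,0],"claw": 70},{"delta_pos": [-0.001,0,-0.003],"delta_rot": [0,0,0],"claw": 66},{"delta_pos": [-0.001,0,-0.003],"delta_rot": [0,0,0],"claw": 56},{"delta_pos": [-0.001,0,-0.003],"delta_rot": [0,0,0],"claw": 56},{"delta_pos": [-0.001,0,-0.003],"delta_rot": [0,0,0],"claw": 56},{"delta_pos": [-0.001,0,-0.003],"delta_rot": [0,0,0],"claw": 56}]' --newtons 28

```text
time: 3.37
eef_pos: [0.5512, -0.0686, 0.1287]
tcp_rot: [0.48, 0.518, -0.482, 0.519]
contact_force: [-6.4, -0.1, 6.5]
opening: 0.712
```

Emit:
play_rows --targets '[{"delta_pos": [-0.002,0,0.002],"delta_rot": [0.0014,-0.019,0],"claw": 56},{"delta_pos": [-0.0042,-0.0003,0.0038],"delta_rot": [0.003,-0.04,0],"claw": 56},{"delta_pos": [-0.0066,-0.0005,0.0056],"delta_rot": [0.0045,-0.06,0],"claw": 56},{"delta_pos": [-0.0088,-0.0007,0.0072],"delta_rot": [0.006,-0.0794,0],"claw": 56},{"delta_pos": [-0.0088,-0.0007,0.0072],"delta_rot": [0.006,-0.0794,0],"claw": 56},{"delta_pos": [-0.0088,-0.0007,0.0072],"delta_rot": [0.006,-0.0794,0],"claw": 56},{"delta_pos": [-0.0088,-0.0007,0.0072],"delta_rot": [0.006,-0.0794,0],"claw": 56}]'

```text
time: 3.95
eef_pos: [0.5424, -0.0693, 0.136]
tcp_rot: [0.54, 0.455, -0.414, 0.575]
contact_force: [0.7, -0.3, -0.5]
opening: 0.706
```

```bash
python3 - <<'E'
from h import *
s=st();print(R.from_quat(s["tcp_rot"]).as_matrix().round(3))
cv2.imwrite("pics/w3.png",cv2.resize(ctrl.read_camera("wrist")[80:380,130:430],None,fx=2,fy=2))
E
```

```text
t 3.95 p [ 0.5424 -0.0693  0.136 ] q [ 0.5401  0.455  -0.4138  0.5745] F [ 0.7 -0.3 -0.5] open 60.3 J [-0.35  0.03  2.12  0.14  0.77 -0.52]
[[ 0.243  0.967  0.076]
 [ 0.016  0.074 -0.997]
 [-0.97   0.244  0.003]]
```

View pics/w3.png

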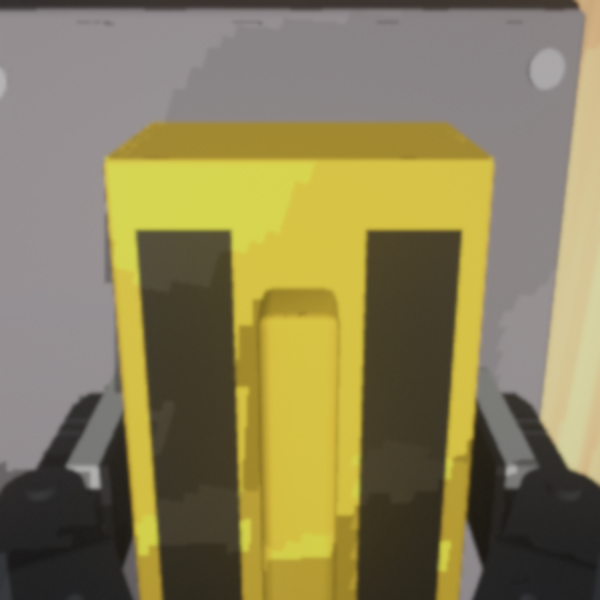

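The cover has tilted with the gripper at near-zero force. Next I'll draw it towards its +x, lift it, and level it.

Emit:
play_rows --targets '[{"delta_pos": [0.003,0.0002,0.001],"delta_rot": [0,0,0],"claw": 56},{"delta_pos": [0.0065,0.0005,0.002],"delta_rot": [0,0,0],"claw": 56},{"delta_pos": [0.0065,0.0005,0.002],"delta_rot": [0,0,0],"claw": 56},{"delta_pos": [0.0075,0.0005,0.006],"delta_rot": [0,0,0],"claw": 56},{"delta_pos": [0.0085,0.0005,0.02],"delta_rot": [0,0,0],"claw": 56},{"delta_pos": [0.0085,0.0005,0.05],"delta_rot": [0,0,0],"claw": 56},{"delta_pos": [0.0085,0.0005,0.075],"delta_rot": [0,0,0],"claw": 56},{"delta_pos": [0.0085,0.0005,0.085],"delta_rot": [-0.003,0.04,0],"claw": 56},{"delta_pos": [0.0085,0.0005,0.085],"delta_rot": [-0.006,0.08,0],"claw": 56},{"delta_pos": [0.0085,0.0005,0.085],"delta_rot": [-0.006,0.08,0],"claw": 56},{"delta_pos": [0.0085,0.0005,0.085],"delta_rot": [-0.006,0.08,0],"claw": 56}]'

```text
time: 4.92
eef_pos: [0.5524, -0.0686, 0.2209]
tcp_rot: [0.479, 0.519, -0.481, 0.519]
contact_force: [-0.0, -0.6, -1.7]
opening: 0.706
```

```bash
python3 - <<'E'
from h import *
s=st();Rt=R.from_quat(s["tcp_rot"]).as_matrix();print(Rt.round(4))
c=ctrl.calibration("top");u=proj(c,[.5375,.111,0]);print(u)
cv2.imwrite("pics/w4.png",ctrl.read_camera("wrist"));im=ctrl.read_camera("side");cv2.imwrite("pics/s4.png",cv2.resize(im[120:320,160:420],None,fx=3,fy=3))
E
```

```text
t 4.92 p [ 0.5524 -0.0686  0.2209] q [ 0.4792  0.5191 -0.4813  0.519 ] F [-0.  -0.6 -1.7] open 60.3 J [-0.3   0.06  1.9  -0.    1.18 -0.38]
[[-0.0022  0.997   0.0775]
 [-0.0021  0.0775 -0.997 ]
 [-1.     -0.0023  0.0019]]
[238.47334438 224.23718094]
```

View pics/s4.png

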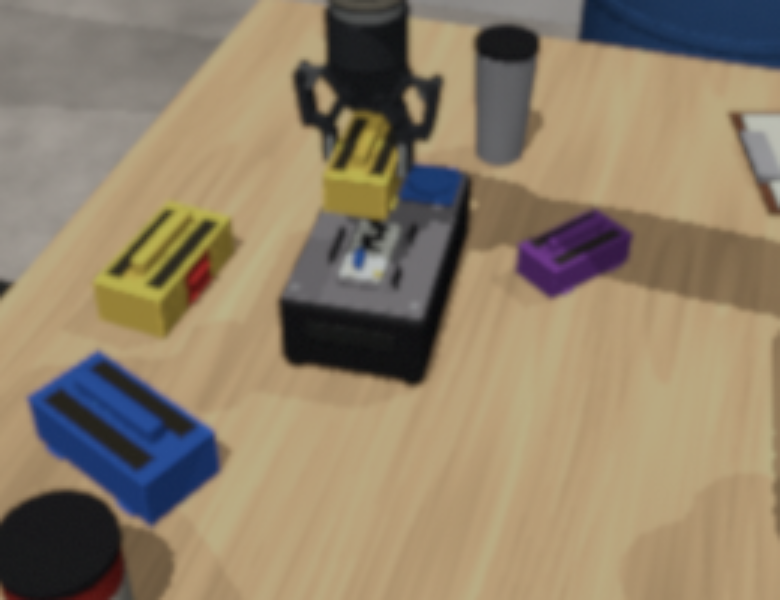

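The side view shows the cover held level above the bay, with the toggles exposed. I'll carry it past the box's +y end.

Emit:
play_rows --targets '[{"delta_pos": [-0.003,0.035,0],"delta_rot": [0,0,0],"claw": 56},{"delta_pos": [-0.006,0.075,0],"delta_rot": [0,0,0],"claw": 56},{"delta_pos": [-0.009,0.115,0],"delta_rot": [0,0,0],"claw": 56},{"delta_pos": [-0.012,0.155,0],"delta_rot": [0,0,0],"claw": 56},{"delta_pos": [-0.015,0.18,-0.01],"delta_rot": [0,0,0],"claw": 56},{"delta_pos": [-0.015,0.18,-0.045],"delta_rot": [0,0,0],"claw": 56},{"delta_pos": [-0.015,0.18,-0.085],"delta_rot": [0,0,0],"claw": 56},{"delta_pos": [-0.015,0.18,-0.125],"delta_rot": [0,0,0],"claw": 56},{"delta_pos": [-0.015,0.18,-0.155],"delta_rot": [0,0,0],"claw": 56},{"delta_pos": [-0.015,0.18,-0.172],"delta_rot": [0,0,0],"claw": 56},{"delta_pos": [-0.015,0.18,-0.177],"delta_rot": [0,0,0],"claw": 56},{"delta_pos": [-0.015,0.18,-0.177],"delta_rot": [0,0,0],"claw": 56},{"delta_pos": [-0.015,0.18,-0.177],"delta_rot": [0,0,0],"claw": 56}]'

```text
time: 6.1
eef_pos: [0.5359, 0.1115, 0.0436]
tcp_rot: [0.479, 0.519, -0.482, 0.518]
contact_force: [0.3, 0.1, 0.0]
opening: 0.71
```

Emit:
play_rows --targets '[{"delta_pos": [0,0,-0.004],"delta_rot": [0,0,0],"claw": 56},{"delta_pos": [0,0,-0.007],"delta_rot": [0,0,0],"claw": 56},{"delta_pos": [0,0,-0.008],"delta_rot": [0,0,0],"claw": 56},{"delta_pos": [0,0,-0.009],"delta_rot": [0,0,0],"claw": 56},{"delta_pos": [0,0,-0.01],"delta_rot": [0,0,0],"claw": 56},{"delta_pos": [0,0,-0.01],"delta_rot": [0,0,0],"claw": 56}]'

```text
time: 6.6
eef_pos: [0.5362, 0.1115, 0.034]
tcp_rot: [0.48, 0.519, -0.481, 0.518]
contact_force: [0.0, -0.1, 0.9]
opening: 0.706
```

Emit:
play_rows --targets '[{"delta_pos": [0,0,-0.001],"delta_rot": [0,0,0],"claw": 56},{"delta_pos": [0,0,-0.002],"delta_rot": [0,0,0],"claw": 56},{"delta_pos": [0,0,-0.002],"delta_rot": [0,0,0],"claw": 56}]'

```text
time: 6.85
eef_pos: [0.5363, 0.1115, 0.0338]
tcp_rot: [0.479, 0.52, -0.482, 0.518]
contact_force: [-6.7, -1.1, 11.0]
opening: 0.707
```

Emit:
play_rows --targets '[{"delta_pos": [0,0,0],"delta_rot": [0,0,0],"claw": 66},{"delta_pos": [0,0,0],"delta_rot": [0,0,0],"claw": 78},{"delta_pos": [0,0,0],"delta_rot": [0,0,0],"claw": 78},{"delta_pos": [0,0,0.001],"delta_rot": [0,0,0],"claw": 78},{"delta_pos": [0,0,0.02],"delta_rot": [0,0,0],"claw": 80},{"delta_pos": [0,0,0.06],"delta_rot": [0,0,0],"claw": 80},{"delta_pos": [0,0,0.1],"delta_rot": [0,0,0],"claw": 80},{"delta_pos": [0,0,0.14],"delta_rot": [0,0,0],"claw": 80},{"delta_pos": [0,0,0.18],"delta_rot": [0,0,0],"claw": 80},{"delta_pos": [0,0,0.2],"delta_rot": [0,0,0],"claw": 80},{"delta_pos": [0,0,0.2],"delta_rot": [0,0,0],"claw": 80},{"delta_pos": [0,0,0.2],"delta_rot": [0,0,0],"claw": 80}]'

```text
time: 7.85
eef_pos: [0.537, 0.1116, 0.2353]
tcp_rot: [0.48, 0.519, -0.481, 0.519]
contact_force: [0.1, -0.3, -1.0]
opening: 0.935
```

```bash
python3 - <<'E'
from m import *
st();c,im=shot("w5")
y=masks(im)["yellow"]
n,l,s,cc=cv2.connectedComponentsWithStats(cv2.morphologyEx(y,cv2.MORPH_CLOSE,np.ones((15,15))))
for i in range(1,n):
    if s[i][4]>200: print(s[i]); 
i=1+s[1:,4].argmax();print(rect(c,quad((l==i).astype(np.uint8)),.04))
E
```

```text
t 7.85 p [0.537  0.1116 0.2353] q [ 0.4798  0.5187 -0.4809  0.519 ] F [ 0.1 -0.3 -1. ] open 79.8 J [ 0.02  0.03  1.91 -0.    1.21 -0.06]
[ 242  111   72  133 7357]
[ 460  272  100   87 5521]
[535.9 111.2  77.3  59.8 117.4]
```

View pics/w5.png

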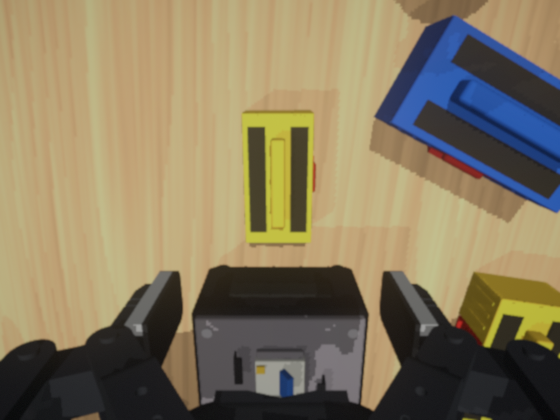

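The cover lies flat at (0.536, 0.111) with its tab sprung out. Next I'll look at the toggles.

Emit:
play_rows --targets '[{"delta_pos": [0.003,-0.04,0.015],"delta_rot": [0,0,0],"claw": 40},{"delta_pos": [0.006,-0.08,0.015],"delta_rot": [0,0,0],"claw": 0},{"delta_pos": [0.009,-0.12,0.015],"delta_rot": [0,0,0],"claw": 0},{"delta_pos": [0.012,-0.16,0.015],"delta_rot": [0,0,0],"claw": 0},{"delta_pos": [0.014,-0.18,0.015],"delta_rot": [0,0,0],"claw": 0},{"delta_pos": [0.014,-0.18,0.015],"delta_rot": [0,0,0],"claw": 0},{"delta_pos": [0.014,-0.18,0.015],"delta_rot": [0,0,0],"claw": 0},{"delta_pos": [0.014,-0.18,0.015],"delta_rot": [0,0,0],"claw": 0}]'

```text
time: 8.57
eef_pos: [0.5489, -0.0676, 0.2459]
tcp_rot: [0.478, 0.521, -0.482, 0.517]
contact_force: [0.5, -0.2, -1.1]
opening: -0.003
```

```bash
python3 - <<'E'
from m import *
st();c,im=shot("w6")
cv2.imwrite("pics/w6c.png",cv2.resize(im[120:320,180:400],None,fx=3,fy=3,interpolation=cv2.INTER_CUBIC))
psi=.0755;bx=np.array([np.cos(psi),np.sin(psi),0]);by=np.array([-np.sin(psi),np.cos(psi),0]);b=np.array([.551,-.0685,.095])
for q in [(-20.5,45,8),(20.5,45,8),(20.5,-45,8),(-20.5,-45,8),(30.8,0,12.2),(-31,36,10),(-31,-36,10)]:
    p=b+(bx*q[0]+by*q[1]+np.array([0,0,q[2]]))/1000;print(q,((proj(c,p)-[180,120])*3).round(0))
E
```

```text
t 8.57 p [ 0.5489 -0.0676  0.2459] q [ 0.4783  0.5212 -0.4825  0.5165] F [ 0.5 -0.2 -1.1] open -0.3 J [-0.31  0.03  1.88 -0.    1.23 -0.38]
(-20.5, 45, 8) [221.  53.]
(20.5, 45, 8) [398.  54.]
(20.5, -45, 8) [388. 407.]
(-20.5, -45, 8) [229. 406.]
(30.8, 0, 12.2) [437. 244.]
(-31, 36, 10) [177.  93.]
(-31, -36, 10) [186. 377.]
```

View pics/w6c.png

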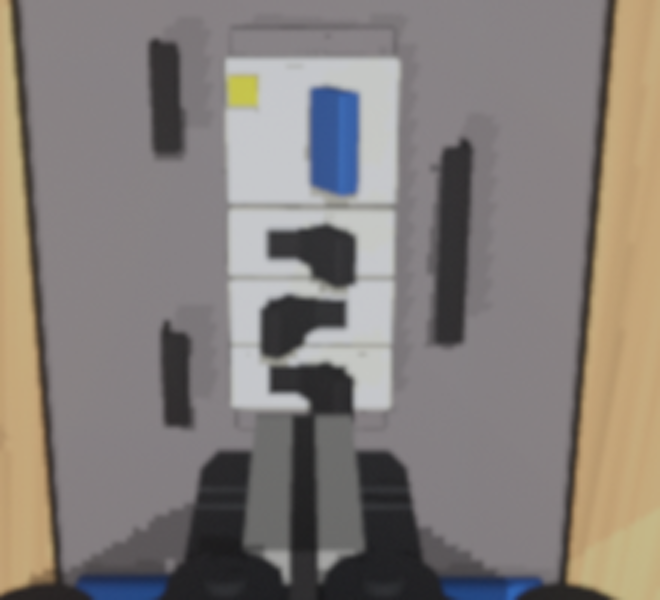

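The crop shows the toggles at rows 245 and 385 leaning +x (on), and the middle one at (300,325) leaning −x, so that is the tripped breaker, at bay y = −18. I'll come down on its −x side with the fingers shut.

Emit:
play_rows --targets '[{"delta_pos": [-0.033,-0.0224,-0.02],"delta_rot": [0,0,0],"claw": 0},{"delta_pos": [-0.033,-0.0224,-0.05],"delta_rot": [0,0,0],"claw": 0},{"delta_pos": [-0.033,-0.0224,-0.08],"delta_rot": [0,0,0],"claw": 0},{"delta_pos": [-0.033,-0.0224,-0.1],"delta_rot": [0,0,0],"claw": 0},{"delta_pos": [-0.033,-0.0224,-0.107],"delta_rot": [0,0,0],"claw": 0},{"delta_pos": [-0.033,-0.0224,-0.107],"delta_rot": [0,0,0],"claw": 0},{"delta_pos": [-0.033,-0.0224,-0.107],"delta_rot": [0,0,0],"claw": 0}]'

```text
time: 9.2
eef_pos: [0.5166, -0.0889, 0.1399]
tcp_rot: [0.478, 0.521, -0.482, 0.518]
contact_force: [-0.0, -0.2, 0.2]
opening: -0.003
```

Emit:
play_rows --targets '[{"delta_pos": [0,-0.001,-0.004],"delta_rot": [0,0,0],"claw": 0},{"delta_pos": [0,-0.001,-0.006],"delta_rot": [0,0,0],"claw": 0},{"delta_pos": [0,-0.001,-0.006],"delta_rot": [0,0,0],"claw": 0},{"delta_pos": [0.004,-0.0007,-0.006],"delta_rot": [0,0,0],"claw": 0},{"delta_pos": [0.008,-0.0004,-0.006],"delta_rot": [0,0,0],"claw": 0},{"delta_pos": [0.012,-0.0001,-0.006],"delta_rot": [0,0,0],"claw": 0},{"delta_pos": [0.015,0.0002,-0.006],"delta_rot": [0,0,0],"claw": 0},{"delta_pos": [0.018,0.0005,-0.006],"delta_rot": [0,0,0],"claw": 0},{"delta_pos": [0.02,0.0006,-0.006],"delta_rot": [0,0,0],"claw": 0},{"delta_pos": [0.021,0.0006,-0.006],"delta_rot": [0,0,0],"claw": 0},{"delta_pos": [0.021,0.0006,-0.006],"delta_rot": [0,0,0],"claw": 0}]'

```text
time: 10.12
eef_pos: [0.5385, -0.0885, 0.1347]
tcp_rot: [0.478, 0.521, -0.481, 0.518]
contact_force: [0.1, 0.6, -0.3]
opening: -0.001
```

Emit:
play_rows --targets '[{"delta_pos": [0.001,0,0],"delta_rot": [0,0,0],"claw": 0},{"delta_pos": [0.002,0,0],"delta_rot": [0,0,0],"claw": 0},{"delta_pos": [0.003,0,0],"delta_rot": [0,0,0],"claw": 0},{"delta_pos": [0.003,0,0],"delta_rot": [0,0,0],"claw": 0}]'

```text
time: 10.45
eef_pos: [0.5412, -0.0883, 0.1341]
tcp_rot: [0.478, 0.521, -0.482, 0.518]
contact_force: [-2.1, -0.0, 0.4]
opening: -0.001
```

Emit:
play_rows --targets '[{"delta_pos": [0.001,0,0],"delta_rot": [0,0,0],"claw": 0},{"delta_pos": [0.002,0,0],"delta_rot": [0,0,0],"claw": 0},{"delta_pos": [0.003,0,0],"delta_rot": [0,0,0],"claw": 0},{"delta_pos": [0.003,0,0],"delta_rot": [0,0,0],"claw": 0}]'

```text
time: 10.78
eef_pos: [0.5438, -0.0882, 0.1336]
tcp_rot: [0.478, 0.522, -0.482, 0.517]
contact_force: [-1.0, -0.2, -0.1]
opening: 0.003
```

Low force so far; I'll back off, rise and look.

Emit:
play_rows --targets '[{"delta_pos": [-0.004,0,0.001],"delta_rot": [0,0,0],"claw": 0},{"delta_pos": [-0.006,0,0.005],"delta_rot": [0,0,0],"claw": 0},{"delta_pos": [-0.008,0,0.035],"delta_rot": [0,0,0],"claw": 0},{"delta_pos": [-0.008,-0.02,0.07],"delta_rot": [0,0,0],"claw": 0},{"delta_pos": [-0.002,-0.03,0.1],"delta_rot": [0,0,0],"claw": 0},{"delta_pos": [-0.002,-0.03,0.105],"delta_rot": [0,0,0],"claw": 0},{"delta_pos": [-0.002,-0.03,0.105],"delta_rot": [0,0,0],"claw": 0}]'

```text
time: 11.37
eef_pos: [0.5437, -0.1194, 0.2428]
tcp_rot: [0.479, 0.519, -0.481, 0.52]
contact_force: [0.3, 0.1, 0.2]
opening: 0.003
```

```bash
python3 - <<'E'
from m import *
st();c,im=shot("w7")
cv2.imwrite("pics/w7c.png",cv2.resize(im[60:260,180:400],None,fx=3,fy=3,interpolation=cv2.INTER_CUBIC))
E
```

```text
t 11.37 p [ 0.5437 -0.1194  0.2428] q [ 0.479   0.5187 -0.4809  0.5198] F [0.3 0.1 0.2] open 0.2 J [-0.4   0.04  1.88 -0.    1.22 -0.47]
```

View pics/w7c.png

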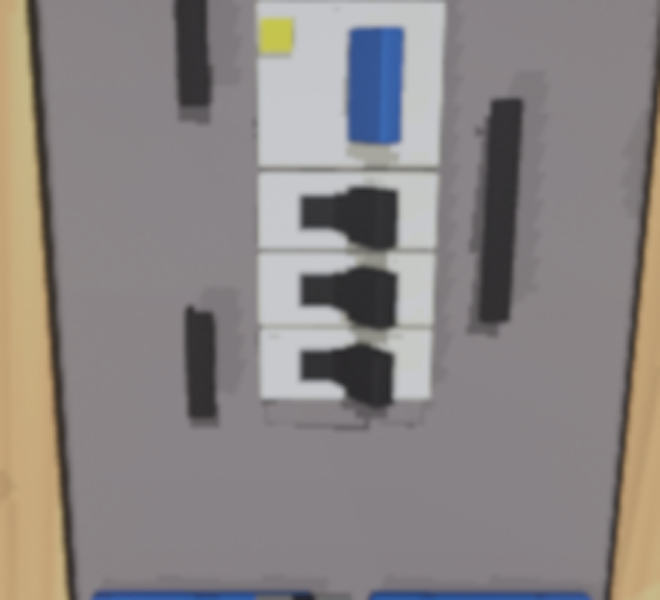

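All three toggles now lean +x by the same amount (tips at columns 397, 396 and 391 of the crop, which fits perspective). Next I'll refine the bay and cover poses numerically.

```bash
python3 - <<'E'
from m import *
def nose(name,pts,off):
    c,_=load(name);P=[onz(c,np.array(p)/3+off,z)*1000 for p,z in pts];return np.array(P)
psi=.0755;bx=np.array([np.cos(psi),np.sin(psi),0]);by=np.array([-np.sin(psi),np.cos(psi),0])
def est(P,Q):
    for p,q in zip(P,Q):
        b=p-bx*q[0]-by*q[1];print(q,b.round(1)[:2])
est(nose("w6",[((225,58),.103),((400,58),.103),((391,410),.103),((231,410),.103)],[180,120]),[(-20.5,45),(20.5,45),(20.5,-45),(-20.5,-45)])
print();est(nose("w7",[((258,168),.103),((440,168),.103),((431,400),.103),((260,400),.103)],[180,60]),[(-20.5,9),(20.5,9),(20.5,-45),(-20.5,-45)])
# plate edges in w7, w6 : mid at several rows
for n in("w6","w7"):
    c,im=load(n);hsv=cv2.cvtColor(im,cv2.COLOR_BGR2HSV);g=cv2.inRange(hsv,(0,0,60),(180,45,190));
    for r in(110,140,170,200):
        row=np.where(g[r,150:420])[0]+150;a=onz(c,(row.min(),r),.095);b=onz(c,(row.max()+1,r),.095);m=(a+b)/2
        d=m[:2]-np.array([.551,-.0685]);print(n,r,row.min(),row.max(),"off x",(d@bx[:2]*1000).round(1),"w",np.linalg.norm(a-b).round(4))
# cover on desk: rib & windows from w5
c,im=load("w5");y=masks(im)["yellow"]
P=[(243,112),(313,112),(310,243),(247,243)]
Q=[onz(c,p,.04) for p in P];print(np.round(Q,4).tolist(),np.mean(Q,0).round(4))
for r in(140,180,225):
    row=im[r,240:320].astype(int);print(r,["%d"%v for v in row.sum(1)])
E
```

```text
(-20.5, 45) [551.9 -69.5]
(20.5, 45) [551.6 -69.5]
(20.5, -45) [551.8 -69.3]
(-20.5, -45) [551.7 -69.5]

(-20.5, 9) [551.7 -69.1]
(20.5, 9) [551.7 -69. ]
(20.5, -45) [551.9 -69.4]
(-20.5, -45) [551.8 -69.5]
w6 110 185 383 off x 0.7 w 0.1397
w6 140 187 381 off x 0.8 w 0.1402
w6 170 189 379 off x 0.9 w 0.1408
w6 200 191 376 off x 0.6 w 0.1407
w7 110 195 396 off x 0.7 w 0.1401
w7 140 197 393 off x 0.7 w 0.14
w7 170 199 390 off x 0.7 w 0.1399
w7 200 201 387 off x 0.7 w 0.1398
[[0.5031, 0.1668, 0.04], [0.5603, 0.1712, 0.04], [0.5697, 0.0549, 0.04], [0.5121, 0.0505, 0.04]] [0.5363 0.1108 0.04  ]
140 ['502', '496', '472', '457', '458', '458', '440', '364', '253', '194', '185', '183', '186', '183', '185', '182', '183', '180', '182', '182', '183', '182', '181', '182', '244', '359', '430', '452', '457', '447', '409', '381', '384', '394', '398', '399', '400', '401', '403', '401', '402', '404', '397', '381', '371', '406', '432', '436', '436', '420', '343', '234', '178', '170', '173', '177', '180', '179', '179', '182', '180', '180', '180', '180', '182', '179', '184', '247', '363', '432', '452', '
[... 491 characters left out ...]
', '176', '178', '177', '177', '180', '241', '359', '429', '454', '455', '436', '369', '295', '298', '376', '437', '458', '459', '455']
225 ['493', '491', '485', '483', '479', '465', '457', '456', '450', '408', '313', '216', '182', '181', '182', '182', '182', '180', '182', '179', '179', '177', '178', '180', '179', '217', '319', '414', '448', '455', '447', '421', '423', '444', '452', '453', '453', '453', '451', '451', '452', '451', '446', '429', '409', '429', '449', '455', '445', '405', '310', '209', '176', '173', '174', '175', '174', '176', '175', '175', '175', '174', '174', '176', '179', '240', '354', '426', '452', '452', '449', '447', '468', '488', '494', '498', '504', '506', '506', '504']
```

Emit:
play_rows --targets '[{"delta_pos": [-0.001,0.035,0],"delta_rot": [0,0,0],"claw": 34},{"delta_pos": [-0.002,0.075,0],"delta_rot": [0,0,0],"claw": 34},{"delta_pos": [-0.004,0.115,0],"delta_rot": [0,0,0],"claw": 34},{"delta_pos": [-0.005,0.155,0],"delta_rot": [0,0,0],"claw": 34},{"delta_pos": [-0.007,0.195,0],"delta_rot": [0,0,0],"claw": 34},{"delta_pos": [-0.0077,0.2304,-0.01],"delta_rot": [0,0,0],"claw": 34},{"delta_pos": [-0.0077,0.2304,-0.045],"delta_rot": [0,0,0],"claw": 34},{"delta_pos": [-0.0077,0.2304,-0.085],"delta_rot": [0,0,0],"claw": 34},{"delta_pos": [-0.0077,0.2304,-0.125],"delta_rot": [0,0,0],"claw": 34},{"delta_pos": [-0.0077,0.2304,-0.145],"delta_rot": [0,0,0],"claw": 34},{"delta_pos": [-0.0077,0.2304,-0.145],"delta_rot": [0,0,0],"claw": 34},{"delta_pos": [-0.0077,0.2304,-0.145],"delta_rot": [0,0,0],"claw": 34},{"delta_pos": [-0.0077,0.2304,-0.145],"delta_rot": [0,0,0],"claw": 34}]'

```text
time: 12.5
eef_pos: [0.5351, 0.1121, 0.0957]
tcp_rot: [0.479, 0.52, -0.481, 0.518]
contact_force: [-0.1, 0.6, 1.2]
opening: 0.4
```

```bash
python3 - <<'E'
from h import *
s=st();print(R.from_quat(s["tcp_rot"]).as_matrix().round(4))
E
```

```text
t 12.5 p [0.5351 0.1121 0.0957] q [ 0.4785  0.5203 -0.4811  0.5185] F [-0.1  0.6  1.2] open 34.2 J [ 0.02  0.2   2.   -0.    0.94 -0.06]
[[-4.300e-03  9.969e-01  7.920e-02]
 [-8.000e-04  7.920e-02 -9.969e-01]
 [-1.000e+00 -4.400e-03  5.000e-04]]
```

Emit:
play_rows --targets '[{"delta_pos": [0.001,-0.001,-0.012],"delta_rot": [0,0,0],"claw": 34},{"delta_pos": [0.001,-0.001,-0.022],"delta_rot": [0,0,0],"claw": 34},{"delta_pos": [0.001,-0.001,-0.0285],"delta_rot": [0,0,0],"claw": 34},{"delta_pos": [0.001,-0.001,-0.0285],"delta_rot": [0,0,0],"claw": 34},{"delta_pos": [0.001,-0.001,-0.0285],"delta_rot": [0,0,0],"claw": 34}]' --newtons 60

```text
time: 12.92
eef_pos: [0.5357, 0.111, 0.0667]
tcp_rot: [0.478, 0.521, -0.481, 0.518]
contact_force: [-1.1, 0.3, 0.6]
opening: 0.4
```

Emit:
play_rows --targets '[{"delta_pos": [0.0003,0,0.0005],"delta_rot": [0,0,0],"claw": 20},{"delta_pos": [0.0003,0,0.0005],"delta_rot": [0,0,0],"claw": 4},{"delta_pos": [0.0003,0,0.0005],"delta_rot": [0,0,0],"claw": 4},{"delta_pos": [0.0003,0,0.0005],"delta_rot": [0,0,0],"claw": 4},{"delta_pos": [0.0003,0,0.0005],"delta_rot": [0,0,0],"claw": 4}]' --newtons 60

```text
time: 13.33
eef_pos: [0.5361, 0.111, 0.0675]
tcp_rot: [0.478, 0.521, -0.481, 0.518]
contact_force: [-0.9, -0.2, 1.8]
opening: 0.119
```

```bash
python3 - <<'E'
from h import *
s=st();print(R.from_quat(s["tcp_rot"]).as_matrix().round(4))
E
```

```text
t 13.33 p [0.5361 0.111  0.0675] q [ 0.4783  0.5205 -0.4813  0.5183] F [-0.9 -0.2  1.8] open 10.2 J [ 0.02  0.25  2.01 -0.    0.89 -0.06]
[[-5.200e-03  9.969e-01  7.910e-02]
 [-9.000e-04  7.910e-02 -9.969e-01]
 [-1.000e+00 -5.200e-03  5.000e-04]]
```

Rib held: the opening reads 10.2 mm with the same −1.7 mm bias as before. I'll lift the cover, carry it back over the bay and tilt it.

Emit:
play_rows --targets '[{"delta_pos": [0,0,0.02],"delta_rot": [0,0,0],"claw": 4},{"delta_pos": [0,0,0.05],"delta_rot": [0,0,0],"claw": 4},{"delta_pos": [0,0,0.09],"delta_rot": [0,0,0],"claw": 4},{"delta_pos": [0,0,0.13],"delta_rot": [0,0,0],"claw": 4},{"delta_pos": [0,0,0.16],"delta_rot": [0,0,0],"claw": 4},{"delta_pos": [0,-0.03,0.165],"delta_rot": [0,0,0],"claw": 4},{"delta_pos": [0.001,-0.065,0.165],"delta_rot": [0,0,0],"claw": 4},{"delta_pos": [0.002,-0.1,0.165],"delta_rot": [0,0,0],"claw": 4},{"delta_pos": [0.0025,-0.135,0.165],"delta_rot": [0,0,0],"claw": 4},{"delta_pos": [0.0026,-0.165,0.165],"delta_rot": [0,0,0],"claw": 4},{"delta_pos": [0.0026,-0.1813,0.165],"delta_rot": [0.003,-0.04,-0.001],"claw": 4},{"delta_pos": [0.0026,-0.1813,0.165],"delta_rot": [0.006,-0.0794,-0.001],"claw": 4},{"delta_pos": [0.0026,-0.1813,0.165],"delta_rot": [0.006,-0.0794,-0.001],"claw": 4},{"delta_pos": [0.0026,-0.1813,0.165],"delta_rot": [0.006,-0.0794,-0.001],"claw": 4},{"delta_pos": [0.0026,-0.1813,0.165],"delta_rot": [0.006,-0.0794,-0.001],"claw": 4}]'

```text
time: 14.58
eef_pos: [0.539, -0.0701, 0.2329]
tcp_rot: [0.54, 0.456, -0.414, 0.574]
contact_force: [-0.1, -1.0, -1.1]
opening: 0.116
```

```bash
python3 - <<'E'
from m import *
s=st();Rt=R.from_quat(s["tcp_rot"]).as_matrix();print(Rt.round(4))
c,im=shot("w8");g=im.copy()
def mark(q,col):
    # q in cover frame (x,y,h above underside), tool x=-h etc.
    p=s["eef_pos"]+Rt@np.array([67.5-q[2],q[0],-q[1]])/1000;u=proj(c,p);cv2.circle(g,tuple(u.round().astype(int)),2,col,-1)
for x in(-30,30):
    for y in(-58,58): mark((x,y,40),(0,0,255));
for x in(-6,6): mark((x,40,54),(255,0,255))
for x in (-20,0,20): mark((x,58,0),(0,255,0))
cv2.imwrite("pics/w8m.png",g)
E
```

```text
t 14.58 p [ 0.539  -0.0701  0.2329] q [ 0.5398  0.4561 -0.4142  0.5736] F [-0.1 -1.  -1.1] open 9.9 J [-0.36 -0.1   2.05  0.12  0.97 -0.49]
[[ 0.2408  0.9676  0.0761]
 [ 0.0172  0.0742 -0.9971]
 [-0.9704  0.2414  0.0012]]
```

View pics/w8m.png

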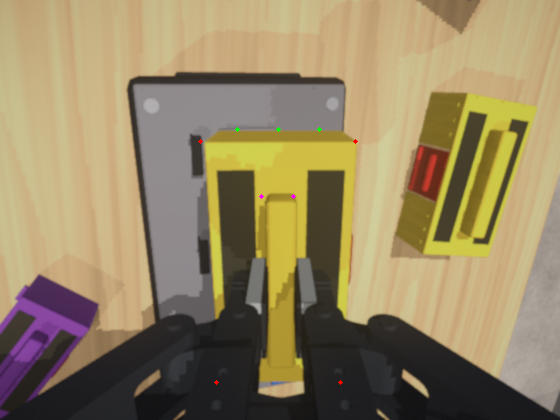

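Emit:
play_rows --targets '[{"delta_pos": [-0.0013,-0.0003,-0.025],"delta_rot": [0,0,0],"claw": 4},{"delta_pos": [-0.0013,-0.0003,-0.045],"delta_rot": [0,0,0],"claw": 4},{"delta_pos": [-0.0013,-0.0003,-0.054],"delta_rot": [0,0,0],"claw": 4},{"delta_pos": [-0.0013,-0.0003,-0.058],"delta_rot": [0,0,0],"claw": 4},{"delta_pos": [-0.0013,-0.0003,-0.058],"delta_rot": [0,0,0],"claw": 4},{"delta_pos": [-0.0013,-0.0003,-0.058],"delta_rot": [0,0,0],"claw": 4}]'

```text
time: 15.13
eef_pos: [0.5391, -0.0702, 0.1761]
tcp_rot: [0.54, 0.456, -0.414, 0.574]
contact_force: [0.3, -0.4, -1.2]
opening: 0.12
```

Emit:
play_rows --targets '[{"delta_pos": [-0.0015,-0.0002,-0.002],"delta_rot": [0,0,0],"claw": 4},{"delta_pos": [-0.0015,-0.0002,-0.004],"delta_rot": [0,0,0],"claw": 4},{"delta_pos": [-0.0015,-0.0002,-0.006],"delta_rot": [0,0,0],"claw": 4},{"delta_pos": [-0.0015,-0.0002,-0.007],"delta_rot": [0,0,0],"claw": 4},{"delta_pos": [-0.0015,-0.0002,-0.007],"delta_rot": [0,0,0],"claw": 4}]'

```text
time: 15.55
eef_pos: [0.5374, -0.0704, 0.169]
tcp_rot: [0.54, 0.456, -0.414, 0.574]
contact_force: [-0.1, -0.7, -0.5]
opening: 0.114
```

```bash
python3 -c "
from h import *
s=st();print(R.from_quat(s['tcp_rot']).as_matrix().round(4))"
```

```text
t 15.55 p [ 0.5374 -0.0704  0.169 ] q [ 0.5397  0.4558 -0.4136  0.5744] F [-0.1 -0.7 -0.5] open 9.8 J [-0.36 -0.03  2.11  0.14  0.84 -0.52]
[[ 0.2423  0.9671  0.0772]
 [ 0.0169  0.0753 -0.997 ]
 [-0.97    0.2429  0.0019]]
```

Emit:
play_rows --targets '[{"delta_pos": [-0.001,0,0],"delta_rot": [0,0,0],"claw": 4},{"delta_pos": [-0.002,-0.0001,0],"delta_rot": [0,0,0],"claw": 4},{"delta_pos": [-0.003,-0.0002,0],"delta_rot": [0,0,0],"claw": 4},{"delta_pos": [-0.0035,-0.0002,0],"delta_rot": [0,0,0],"claw": 4},{"delta_pos": [-0.0035,-0.0002,0],"delta_rot": [0,0,0],"claw": 4}]'

```text
time: 15.97
eef_pos: [0.534, -0.0707, 0.1692]
tcp_rot: [0.54, 0.456, -0.413, 0.575]
contact_force: [0.3, 0.1, -0.1]
opening: 0.117
```

Emit:
play_rows --targets '[{"delta_pos": [-0.0007,0,0],"delta_rot": [0,0,0],"claw": 4},{"delta_pos": [-0.0015,0,0],"delta_rot": [0,0,0],"claw": 4},{"delta_pos": [-0.0015,0,0],"delta_rot": [0,0,0],"claw": 4}]'

```text
time: 16.22
eef_pos: [0.5332, -0.0708, 0.1697]
tcp_rot: [0.54, 0.455, -0.413, 0.575]
contact_force: [3.2, 1.0, -2.5]
opening: 0.116
```

Emit:
play_rows --targets '[{"delta_pos": [0.002,0,-0.001],"delta_rot": [-0.0007,0.009,0],"claw": 4},{"delta_pos": [0.0045,0.0003,-0.002],"delta_rot": [-0.0014,0.019,0],"claw": 4},{"delta_pos": [0.0068,0.0005,-0.0028],"delta_rot": [-0.0022,0.03,0],"claw": 4},{"delta_pos": [0.0092,0.0006,-0.0036],"delta_rot": [-0.0031,0.0413,0],"claw": 4},{"delta_pos": [0.011,0.0008,-0.0044],"delta_rot": [-0.0039,0.051,0],"claw": 4},{"delta_pos": [0.0127,0.001,-0.005],"delta_rot": [-0.0045,0.058,0],"claw": 4},{"delta_pos": [0.0127,0.001,-0.005],"delta_rot": [-0.0045,0.058,0],"claw": 4},{"delta_pos": [0.0127,0.001,-0.005],"delta_rot": [-0.0045,0.058,0],"claw": 4}]'

```text
time: 16.88
eef_pos: [0.5455, -0.0698, 0.1641]
tcp_rot: [0.496, 0.503, -0.464, 0.535]
contact_force: [-0.0, -0.2, -0.8]
opening: 0.121
```

```bash
python3 -c "
from h import *
s=st();print(R.from_quat(s['tcp_rot']).as_matrix().round(4),s['wrist_torque'])"
```

```text
t 16.88 p [ 0.5455 -0.0698  0.1641] q [ 0.496   0.5027 -0.4641  0.5347] F [-0.  -0.2 -0.8] open 10.4 J [-0.32  0.08  2.    0.03  1.01 -0.41]
[[ 0.0637  0.995   0.0773]
 [ 0.0024  0.0773 -0.997 ]
 [-0.998   0.0637  0.0025]] [-0.11619331  0.19612797 -0.00056568]
```

Emit:
play_rows --targets '[{"delta_pos": [0.0015,0.0001,-0.0006],"delta_rot": [-0.0006,0.007,0],"claw": 4},{"delta_pos": [0.003,0.0002,-0.0012],"delta_rot": [-0.0011,0.0145,0],"claw": 4},{"delta_pos": [0.0045,0.0003,-0.002],"delta_rot": [-0.0017,0.022,0],"claw": 4},{"delta_pos": [0.0045,0.0003,-0.0025],"delta_rot": [-0.0019,0.025,0],"claw": 4},{"delta_pos": [0.0045,0.0003,-0.003],"delta_rot": [-0.0021,0.028,0],"claw": 4},{"delta_pos": [0.0045,0.0003,-0.003],"delta_rot": [-0.0021,0.028,0],"claw": 4}]'

```text
time: 17.38
eef_pos: [0.551, -0.0695, 0.1629]
tcp_rot: [0.473, 0.524, -0.487, 0.514]
contact_force: [-3.1, 1.0, 6.8]
opening: 0.118
```

```bash
python3 -c "
from h import *
s=st();print(R.from_quat(s['tcp_rot']).as_matrix().round(4),s['wrist_torque'])"
```

```text
t 17.38 p [ 0.551  -0.0695  0.1629] q [ 0.4734  0.5241 -0.487   0.5138] F [-3.1  1.   6.8] open 10.1 J [-0.3   0.13  1.94 -0.01  1.09 -0.38]
[[-0.0238  0.9967  0.0776]
 [-0.0043  0.0775 -0.997 ]
 [-0.9997 -0.0241  0.0025]] [ 0.16344806  0.34428192 -0.06903873]
```

Emit:
play_rows --targets '[{"delta_pos": [0,0,-0.003],"delta_rot": [0,0.003,0],"claw": 4},{"delta_pos": [0,0,-0.005],"delta_rot": [0,0.005,0],"claw": 4},{"delta_pos": [0,0,-0.005],"delta_rot": [0,0.005,0],"claw": 4}]'

```text
time: 17.63
eef_pos: [0.552, -0.0694, 0.1631]
tcp_rot: [0.469, 0.529, -0.491, 0.51]
contact_force: [-10.2, 3.1, 20.6]
opening: 0.123
```

```bash
python3 -c "
from h import *
s=st();print(R.from_quat(s['tcp_rot']).as_matrix().round(4),s['wrist_torque'])"
```

```text
t 17.63 p [ 0.552  -0.0694  0.1631] q [ 0.4691  0.5285 -0.4909  0.5095] F [-10.2   3.1  20.6] open 10.5 J [-0.3   0.14  1.93 -0.02  1.11 -0.37]
[[-0.0406  0.9961  0.078 ]
 [-0.0044  0.0779 -0.997 ]
 [-0.9992 -0.0409  0.0012]] [ 0.58708471  1.63890294 -0.0372892 ]
```

Emit:
play_rows --targets '[{"delta_pos": [-0.001,0,0],"delta_rot": [0.0005,-0.006,0],"claw": 4},{"delta_pos": [-0.0015,0,0],"delta_rot": [0.0009,-0.011,0],"claw": 4},{"delta_pos": [-0.0015,0,0],"delta_rot": [0.0009,-0.011,0],"claw": 4},{"delta_pos": [-0.0015,0,0],"delta_rot": [0.0009,-0.011,0],"claw": 34},{"delta_pos": [-0.0015,0,0],"delta_rot": [0.0009,-0.011,0],"claw": 34},{"delta_pos": [-0.0015,0,0.001],"delta_rot": [0.0009,-0.011,0],"claw": 34},{"delta_pos": [-0.0015,0,0.02],"delta_rot": [0.0009,-0.011,0],"claw": 34},{"delta_pos": [-0.0015,0,0.06],"delta_rot": [0.0009,-0.011,0],"claw": 34},{"delta_pos": [-0.0015,0,0.09],"delta_rot": [0.0009,-0.011,0],"claw": 0},{"delta_pos": [-0.0015,0,0.09],"delta_rot": [0.0009,-0.011,0],"claw": 0},{"delta_pos": [-0.0015,0,0.09],"delta_rot": [0.0009,-0.011,0],"claw": 0}]'

```text
time: 18.55
eef_pos: [0.552, -0.0699, 0.2561]
tcp_rot: [0.479, 0.518, -0.481, 0.52]
contact_force: [0.9, 0.6, -0.5]
opening: 0.007
```

```bash
python3 - <<'E'
from m import *
s=st();print(R.from_quat(s["tcp_rot"]).as_matrix().round(4))
c,im=shot("w9")
psi=.0755;bx=np.array([np.cos(psi),np.sin(psi),0]);by=np.array([-np.sin(psi),np.cos(psi),0]);b=np.array([.5518,-.0694,.095])
for q in [(-30,58,40),(30,58,40),(-29,57,40),(29,57,40),(-31,49,10),(30.8,25,12.2)]:
    print(q,proj(c,b+(bx*q[0]+by*q[1]+np.array([0,0,q[2]]))/1000).round(1))
y=masks(im)["yellow"];y[:,400:]=0
for r in(170,190,210,230):
    xs=np.where(y[r])[0];a=onz(c,(xs.min(),r),.135);d=onz(c,(xs.max()+1,r),.135);print(r,xs.min(),xs.max()+1,"w",np.linalg.norm(a-d).round(4),"mid x rel bay",((((a+d)/2-b)@bx)*1000).round(2))
g=im[100:300,170:400];cv2.imwrite("pics/w9c.png",cv2.resize(g,None,fx=3,fy=3,interpolation=cv2.INTER_CUBIC))
E
```

```text
t 18.55 p [ 0.552  -0.0699  0.2561] q [ 0.4791  0.5183 -0.4811  0.5199] F [ 0.9  0.6 -0.5] open 0.6 J [-0.31  0.03  1.87 -0.    1.24 -0.38]
[[-2.000e-04  9.970e-01  7.800e-02]
 [-3.500e-03  7.800e-02 -9.969e-01]
 [-1.000e+00 -5.000e-04  3.500e-03]]
(-30, 58, 40) [230.5 118.1]
(30, 58, 40) [326.  118.4]
(-29, 57, 40) [232.1 119.7]
(29, 57, 40) [324.4 120. ]
(-31, 49, 10) [235.  127.4]
(30.8, 25, 12.2) [320.8 161.5]
170 232 324 w 0.0603 mid x rel bay -0.14
190 233 322 w 0.0593 mid x rel bay -0.47
210 234 321 w 0.059 mid x rel bay -0.47
230 233 320 w 0.0601 mid x rel bay -1.15
```

View pics/w9c.png

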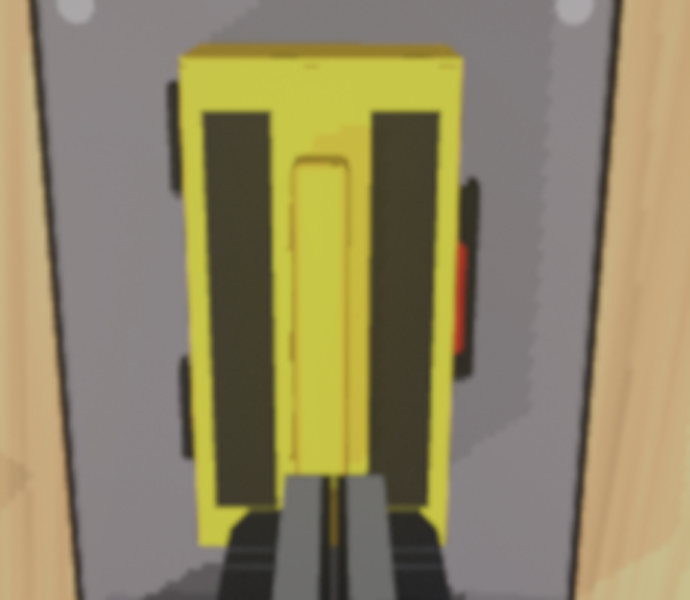

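The cover looks home: its edges are within about 0.5 mm of the bay centre, and the red ridge shows beside the keeper. I'll check the click by pressing the tab side with shut fingers and noting the contact height (home would be TCP z ≈ 0.160).

Emit:
play_rows --targets '[{"delta_pos": [0.0237,0.0023,-0.03],"delta_rot": [0,0,0],"claw": 0},{"delta_pos": [0.0237,0.0023,-0.06],"delta_rot": [0,0,0],"claw": 0},{"delta_pos": [0.0237,0.0023,-0.08],"delta_rot": [0,0,0],"claw": 0},{"delta_pos": [0.0237,0.0023,-0.087],"delta_rot": [0,0,0],"claw": 0},{"delta_pos": [0.0237,0.0023,-0.088],"delta_rot": [0,0,0],"claw": 0},{"delta_pos": [0.0237,0.0023,-0.088],"delta_rot": [0,0,0],"claw": 0},{"delta_pos": [0.0237,0.0023,-0.088],"delta_rot": [0,0,0],"claw": 0}]'

```text
time: 19.18
eef_pos: [0.5749, -0.0674, 0.1664]
tcp_rot: [0.479, 0.519, -0.482, 0.519]
contact_force: [0.2, -0.9, 0.3]
opening: 0.002
```

Emit:
play_rows --targets '[{"delta_pos": [0,0,-0.001],"delta_rot": [0,0,0],"claw": 0},{"delta_pos": [0,0,-0.002],"delta_rot": [0,0,0],"claw": 0},{"delta_pos": [0,0,-0.003],"delta_rot": [0,0,0],"claw": 0},{"delta_pos": [0,0,-0.004],"delta_rot": [0,0,0],"claw": 0},{"delta_pos": [0,0,-0.004],"delta_rot": [0,0,0],"claw": 0}]'

```text
time: 19.6
eef_pos: [0.5748, -0.0674, 0.1623]
tcp_rot: [0.479, 0.519, -0.482, 0.519]
contact_force: [0.0, -0.8, 0.3]
opening: -0.003
```

Emit:
play_rows --targets '[{"delta_pos": [0,0,-0.001],"delta_rot": [0,0,0],"claw": 0},{"delta_pos": [0,0,-0.002],"delta_rot": [0,0,0],"claw": 0},{"delta_pos": [0,0,-0.003],"delta_rot": [0,0,0],"claw": 0},{"delta_pos": [0,0,-0.003],"delta_rot": [0,0,0],"claw": 0}]'

```text
time: 19.93
eef_pos: [0.5751, -0.0674, 0.1601]
tcp_rot: [0.479, 0.519, -0.482, 0.519]
contact_force: [-1.6, 0.4, 4.0]
opening: 0.001
```

Emit:
play_rows --targets '[{"delta_pos": [0,0,-0.002],"delta_rot": [0,0,0],"claw": 0},{"delta_pos": [0,0,-0.004],"delta_rot": [0,0,0],"claw": 0},{"delta_pos": [0,0,-0.004],"delta_rot": [0,0,0],"claw": 0}]'

```text
time: 20.18
eef_pos: [0.5766, -0.0673, 0.1601]
tcp_rot: [0.479, 0.519, -0.481, 0.52]
contact_force: [-3.7, 1.8, 14.9]
opening: 0.002
```

Emit:
play_rows --targets '[{"delta_pos": [0,0,0.01],"delta_rot": [0,0,0],"claw": 0},{"delta_pos": [-0.01,0,0.05],"delta_rot": [0,0,0],"claw": 0},{"delta_pos": [-0.025,0,0.09],"delta_rot": [0,0,0],"claw": 40},{"delta_pos": [-0.025,0,0.13],"delta_rot": [0,0,0],"claw": 80},{"delta_pos": [-0.025,0,0.169],"delta_rot": [0,0,0],"claw": 85},{"delta_pos": [-0.025,0,0.169],"delta_rot": [0,0,0],"claw": 85},{"delta_pos": [-0.025,0,0.169],"delta_rot": [0,0,0],"claw": 85},{"delta_pos": [-0.025,0,0.169],"delta_rot": [0,0,0],"claw": 85}]'

```text
time: 20.85
eef_pos: [0.5514, -0.0673, 0.3287]
tcp_rot: [0.479, 0.519, -0.481, 0.52]
contact_force: [0.4, 0.4, -0.5]
opening: 0.841
```

```bash
python3 - <<'E'
from m import *
st();shot("w10")
psi=.0755;bx=np.array([np.cos(psi),np.sin(psi),0]);by=np.array([-np.sin(psi),np.cos(psi),0]);b=np.array([.5518,-.0694,.095])
for n in("w1","w10"):
    c,im=load(n);y=masks(im)["yellow"];y[:,380:]=0
    y=cv2.morphologyEx(y,cv2.MORPH_CLOSE,np.ones((15,15)));q=rect(c,quad(y),.135);d=q[:2]/1000-b[:2]
    print(n,"cover",q,"rel bay",(d@bx[:2]*1e3).round(2),(d@by[:2]*1e3).round(2))
    r=masks(im)["red"];r[:,360:]=0;r[:,:300]=0;ys,xs=np.where(r);e=[np.where(r[k])[0].max()+1 for k in range(ys.min()+4,ys.max()-3) if r[k].any()]
    p=onz(c,(np.mean(e),ys.mean()),.118)-b;print("  ridge x",(p@bx*1e3).round(2),"y",(p@by*1e3).round(2),"px",len(xs))
for k in("top",):
    a=cv2.imread("pics/top0.png").astype(int);im=ctrl.read_camera(k);cv2.imwrite("pics/top9.png",im);d=np.abs(im.astype(int)-a).sum(2)
    for n,(u,v) in dict(tin=(157,185),tumbler=(409,238),mug=(155,268)).items(): print(n,"median px diff",np.median(d[v-15:v+15,u-18:u+18]))
E
```

```text
t 20.85 p [ 0.5514 -0.0673  0.3287] q [ 0.4794  0.5186 -0.4809  0.5196] F [ 0.4  0.4 -0.5] open 71.8 J [-0.3  -0.03  1.79 -0.    1.38 -0.38]
w1 cover [551.4 -68.2  76.1  61.6 117. ] rel bay -0.31 1.23
  ridge x 34.72 y -0.2 px 62
w10 cover [550.5 -68.4  78.2  61.4 117. ] rel bay -1.22 1.1
  ridge x 33.85 y 0.45 px 72
tin median px diff 7.0
tumbler median px diff 15.0
mug median px diff 13.0
```

```bash
python3 -c "
from plant import ctrl
print(ctrl.sign_off())"
```

```text
the job is handed in; nothing more can be done
None
```

The job is handed in, at about 21 s of the 72 s allowed. The sign-off gives no verdict, so what follows rests on my own checks.

**What I did:**
1. Squeezed the tab and lifted the small yellow cover off tab side first. I laid it level on the clear desk beyond the box's +y end.
2. Pushed the middle (tripped) toggle on with the fingers shut.
3. Picked the cover up by its rib, hooked the tongues in, and pressed it home.

**Last checks:**
- **Seated:** pressing on the tab side met a hard stop at the level-home height (TCP z 0.160 m), and it did not move under 15 N.
- **Position:** the cover is about 0.9 mm further towards −x than at the start and practically unchanged in y. Measured against the bay it was −1.2 mm in x and +1.1 mm in y, inside the 3 and 4 mm limits.
- **Tab:** the ridge stands out from the cover as far as it did at the start (within 0.1 mm), so the tab is sprung out. I inferred the click from this and the seated height.
- **Breakers:** all three toggles leaned +x alike in the view before refitting. They are under the cover now, so I could not check them again.
- **Mug, tin and tumbler:** the only check was a coarse before/after comparison of the top picture. It showed small differences, which I put down to shadows; the arm passed nowhere near them.
- **Robot:** clear above the box, with no contact force beyond noise.

**One disagreement:** the wrist camera read about 1 mm too far in +x compared with where the gripper touched things. I corrected for this when refitting. The contact felt when hooking in the tongues came about 1.5 mm further towards −x than even the corrected bay position predicted.

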